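Fire the bench demagnetiser

ROBOT

A 6-joint arm with a two-finger parallel gripper is mounted at the origin on the work surface. World frame = base frame: x ahead of the robot, y to its left, z up, the work surface at z = 0. Lengths are in m, angles in rad, forces in N, time in s.
With the tool pointing down it reaches from about 0.35 to 0.775 m from the base axis. Payload 5.5 kg.
Tool frame: the origin (TCP) lies at the very end of the fingers, on their centre line; the grasp point (between the pads) lies env.hold_point_z behind it (env.hold_point_z is the distance from the TCP to the grasp point, in m); z points along the fingers, y is the line along which they close (so a half turn about z gives the same grasp; the last joint's range is limited). The gripper opens to 85 mm and grips with 20 to 120 N. Pads are 22 mm wide; open, the fingers measure 114 mm over their backs; the gripper's body (76 mm by 85 mm) begins 54 mm behind the grasp point. The pads swing forward as they close: fully open they stand 13 mm farther back than shut.
Start: joints at [-1.485, 0.313, 0.046, 1.304, 0, 1.431], TCP at [0.129, -0.56, 0.196] pointing down, gripper open.
Joint ranges: [-2.76, 2.76], [-0.86, 1.69], [-1.03, 1.26], [-2.2, 2.34], [-1.47, 1.5], [-3.14, 3.14]. Speed limits (rad/s): [2.57, 2.57, 3.14, 3.14, 3.14, 3.14].

INTERFACE

Orientations are given as a unit quaternion [w, x, y, z].
In Python, from workcell import env gives the robot as it stands.
- The arm moves only by the tool carry_out, never from a script. Its argument "steps" is a list of rows, each a list of 3 entries, a list of its own where there are three numbers: the turn, a rotation vector about the tool's x, y, z in degrees, then the shift along the tool's x, y, z in cm, then the closure in counts, from 0 (fully open) to 255 (shut). A call has exactly 8 rows; each row is the pose to reach, as a shift and turn from the pose commanded when the call began, along the tool's axes at that moment; what a row does not reach only later rows make up. A row lasts 1/8 s, in which the tool goes at most 62.5 mm and 10.7 degrees, less where a joint would pass 70% of its speed; a pose out of reach is approached as far as the arm can. A call with a gripper value outside its range is refused whole. The fingers move at their own pace and stop on an object; "force" is the grip in N (left out, the last holds). Time passes only in rows, so rows that repeat a pose let the fingers close, or fill a call up. It gives the time, the measured TCP pose, the force, the opening and the grip force at its end, in the units of the state.
- env.get_state(): the state, without advancing time (a new reading comes with each control period).
- env.read_camera(name): name is "scene" or "side" or "wrist"; returns (picture, depth): 400x640x3 uint8, red, green, blue; 400x640 float32, m along the optical axis (not along the pixel's ray), 0 where there is no reading.
- env.get_calibration(name): a dict with "fx", "fy", "cx", "cy" (pixels), "origin" and "orientation" of the camera in the world. Camera axes: x right, y up, looking along -z (the intrinsics and any distortion apply to the point x, -y, -z); pixel columns grow to the right and rows downward; lengths in m; the calibration is good to about 2 mm. A picture is of the moment at which its call begins: read the wrist's pose just before it. get_calibration takes no time and is no camera call; for the wrist camera it gives the pose at the moment of the call.
- env.hand_in(): hands the job in; it is judged then, once.
The state is a dict: "clock": time; "joint_pos": joint angles; "qvel": joint speeds; "tau": joint torques, N m; "tcp_pos": TCP position; "orientation": TCP orientation; "wrist_force": force on the tool from outside, world axes, zero at the start; "ft_torque": the same for the moment, N m; "finger_gap": finger opening in m; "grip_force": force on a finger pad.
Only numpy, scipy, OpenCV 4.12 (cv2) and the standard library are available. Lean on these libraries where they do the work, as an engineer would, in place of code of your own. Each camera call takes 0.05 s, during which the arm holds its last target. There are 200 camera calls.

TASK

Give the corrector magnet in the bench demagnetiser a pulse: pull the wide round knob up until it snaps out into its detent, then push it fully back in and let go. Leave the slim round knob and the bar-shaped knob beside it pushed in.

Things in the scene. Friction and masses are not known exactly. Their poses are not given: they have to be found in the camera images.
- wide_knob_grip (a point): Centre of the head of the wide round knob, the one to pull: dark ebonite disc 46 mm across, 25 mm high, on a vertical stem; 28 mm above the flat top of the grey demagnetiser box (60 mm high, fixed) when in. One of three knobs in a row, 100 mm apart, in any order. z up, y along the row, x towards the coils (axis 130 mm from the row, tops 34 mm above the box). Fingers fit on any side.
- wide_knob (a joint): Travel of the wide round knob, in m. Slides straight up: 0 = pushed fully in (its head's underside 16 mm and its top 40 mm above the box's top), 0.025 m = pulled fully out. A detent holds it at either end: some 9 N start it moving, and well past half-way it snaps on to the other end by itself.
- slim_knob (a joint): Travel of the slim round knob (dark ebonite, 24 mm in diameter, 24 mm high), in m. Slides straight up: 0 = pushed fully in (its head's underside 16 mm and its top 40 mm above the box's top), 0.025 m = pulled fully out. Not to be pulled. Same detent.
- bar_knob (a joint): Travel of the bar-shaped knob (dark ebonite bar 60 mm long across the row, 14 mm wide, 18 mm high), in m. Slides straight up: 0 = pushed fully in (its head's underside 22 mm and its top 40 mm above the box's top), 0.025 m = pulled fully out. Not to be pulled. Same detent.

How it is judged:
On the way:
1. the wide round knob is out at its detent (value of joint wide_knob above 0.02 m), for 0.2 s.
At the end, for the whole second after the job is handed in: After having been out at its detent (20 mm or more), the wide round knob is back in to within 4 mm, and the slim and bar-shaped knobs are in to within 4 mm (value of joint each of wide_knob, slim_knob, bar_knob below 0.004 m); the robot touches nothing.
It fails at once if the slim or the bar-shaped knob is pulled out more than 10 mm (value of joint any of slim_knob, bar_knob above 0.01 m).
It also fails if it takes over 32 s, if anything falls off the work surface, if the arm or the gripper's body presses on something with over 40 N, if the wrist force passes 120 N, or if a joint passes its speed limit or range.

## Working session

There is one attempt and no reset: what is moved stays moved. The work goes in short steps, Python scripts to look and compute and a tool call to move; the robot and the scene stay as the last step left them, time stands still between calls to the robot, and variables do not carry over. Pictures are saved under pics/ and viewed, at most 10 in all, crops included, and the job is handed in when it is done.

Besides the shell and the picture viewer there is one more tool, called after ">>>" as name([rows], argument=value, ...), one row to a line, values as JSON. carry_out: Moves the arm, as the interface text tells. Its arguments: {"type":"object","properties":{"steps":{"type":"array","items":{"type":"array"}},"force":{"type":"number"}},"required":["steps"]}

```bash
mkdir -p pics; ls
python3 - <<'E'
from workcell import env
import cv2,numpy as np
print(env.hold_point_z); s=env.get_state(); print({k:np.round(v,3) for k,v in s.items()})
for n in ["scene","side"]:
    c=env.get_calibration(n);print(c)
    p,d=env.read_camera(n); cv2.imwrite(f"pics/{n}1.png",p[:,:,::-1]); np.save(f"pics/{n}1.npy",d)
E
```

```text
pics
0.0187
{'clock': np.float64(0.0), 'joint_pos': array([-1.485,  0.314,  0.045,  1.304, -0.   ,  1.431]), 'qvel': array([ 0.   ,  0.001,  0.001,  0.002, -0.   , -0.001]), 'tau': array([ 0.0000e+00, -4.8063e+01,  2.9853e+01,  1.9000e-02, -0.0000e+00,
       -0.0000e+00]), 'tcp_pos': array([ 0.129, -0.56 ,  0.195]), 'orientation': array([-0.001,  0.994,  0.113,  0.   ]), 'wrist_force': array([-0.505, -0.245, -1.367]), 'ft_torque': array([ 0.017, -0.043,  0.05 ]), 'grip_force': np.float64(0.0), 'finger_gap': np.float64(0.085)}
{'fx': 465.4709131344055, 'fy': 465.4709131344055, 'cx': 319.4617596383013, 'cy': 205.7339541560719, 'origin': array([0.80196887, 0.3072401 , 0.73078935]), 'orientation': array([0.37283894, 0.10640632, 0.24871748, 0.88758573])}
{'fx': 493.08960734116226, 'fy': 493.08960734116226, 'cx': 320.02753999048826, 'cy': 196.68236241330752, 'origin': array([ 0.41704259, -0.37744567,  0.67097224]), 'orientation': array([ 0.92951   ,  0.33732993, -0.04370579, -0.14251133])}
```

View pics/scene1.png

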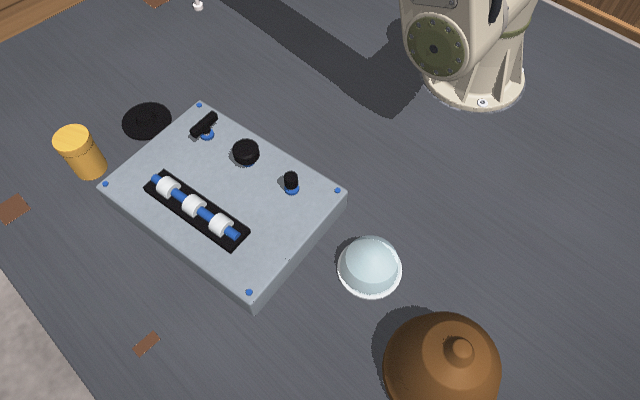

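View pics/side1.png

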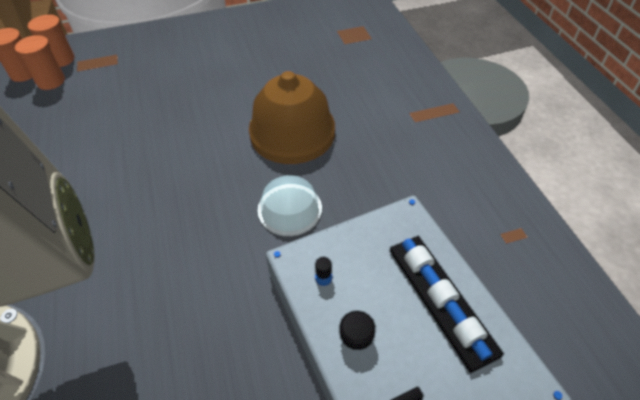

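The scene view shows the bar at about (204,122), the wide knob in the middle at (246,150) and the slim knob at (291,180). The side view shows the wide knob at (357,328), the slim knob at (323,268) and the bar cut off at (406,396).

```bash
cat > h.py <<'E'
import numpy as np
from scipy.spatial.transform import Rotation as R
def rot(q): return R.from_quat(q,scalar_first=True)
def ray(c,u,v): return rot(c["orientation"]).apply([(u-c["cx"])/c["fx"],-(v-c["cy"])/c["fy"],-1])
def pt(c,d,u,v): return c["origin"]+ray(c,u,v)*d[v-1:v+2,u-1:u+2].max()
def atz(c,u,v,z):
    r=ray(c,u,v); return c["origin"]+r*(z-c["origin"][2])/r[2]
E
python3 - <<'E'
from workcell import env
import numpy as np
from h import *
for n,P in dict(scene=dict(bar=(204,122),wide=(245,148),slim=(291,176),box1=(320,190),box2=(215,165),c1=(199,105),c2=(337,190),c3=(249,292),c4=(105,184)),
  side=dict(wide=(357,324),slim=(323,263),box=(350,270),c2=(277,254),c3=(412,202))).items():
    c=env.get_calibration(n); d=np.load(f"pics/{n}1.npy")
    for k,(u,v) in P.items(): print(n,k,pt(c,d,u,v).round(4), atz(c,u,v,.1 if k in("bar","wide","slim") else .06).round(4))
E
```

```text
scene bar [ 0.5438 -0.2309  0.0981] [ 0.5446 -0.2293  0.1   ]
scene wide [ 0.5315 -0.1335  0.0989] [ 0.5319 -0.1327  0.1   ]
scene slim [ 0.5168 -0.0346  0.0992] [ 0.5172 -0.0341  0.1   ]
scene box1 [ 0.4833 -0.      0.0576] [0.4844 0.0011 0.06  ]
scene box2 [ 0.5768 -0.1711  0.0579] [ 0.5775 -0.1696  0.06  ]
scene c1 [ 0.509  -0.3025  0.0624] [ 0.5079 -0.3046  0.06  ]
scene c2 [0.4654 0.0232 0.063 ] [0.4639 0.022  0.06  ]
scene c3 [0.6924 0.0541 0.0612] [0.6922 0.0536 0.06  ]
scene c4 [ 0.737  -0.2733  0.0603] [ 0.7369 -0.2736  0.06  ]
side wide [ 0.5321 -0.1308  0.0997] [ 0.532  -0.1309  0.1   ]
side slim [ 0.5185 -0.0329  0.0985] [ 0.5182 -0.0338  0.1   ]
side box [ 0.5591 -0.0316  0.0581] [ 0.5587 -0.0326  0.06  ]
side c2 [0.4652 0.0237 0.063 ] [0.4654 0.0256 0.06  ]
side c3 [0.6937 0.0549 0.0612] [0.6942 0.0558 0.06  ]
```

```bash
cat > go.py <<'E'
import sys
from workcell import env
from h import *
t=np.array([float(a) for a in sys.argv[1:4]]); s=env.get_state(); q=rot(s["orientation"])
print("tcp",s["tcp_pos"].round(4),"clock",s["clock"],"tool shift cm",(q.inv().apply(t-s["tcp_pos"])*100).round(2)); print(q.as_matrix().round(3))
E
python3 go.py .532 -.132 .195
```

```text
tcp [ 0.1287 -0.5599  0.1955] clock 0.1 tool shift cm [ 48.89 -32.67   0.11]
[[ 0.975  0.224 -0.   ]
 [ 0.224 -0.975  0.002]
 [ 0.    -0.002 -1.   ]]
```

>>> carry_out([
  [[0,0,0],[4.9,-3.3,0],0],
  [[0,0,0],[9.8,-6.5,0],0],
  [[0,0,0],[14.7,-9.8,0],0],
  [[0,0,0],[19.6,-13.1,0],0],
  [[0,0,0],[24.4,-16.3,0],0],
  [[0,0,0],[29.3,-19.6,0],0],
  [[0,0,0],[34.2,-22.9,0],0],
  [[0,0,0],[39.1,-26.1,0],0],
])

```text
clock: 1.1
tcp_pos: [0.4523, -0.2168, 0.1961]
orientation: [-0.0, 0.994, 0.113, -0.0]
wrist_force: [0.7, -0.7, -0.5]
finger_gap: 0.0857
grip_force: 0.0
```

```bash
python3 go.py .532 -.132 .18
```

```text
tcp [ 0.4523 -0.2168  0.1961] clock 1.1 tool shift cm [ 9.67 -6.48  1.61]
[[ 0.975  0.224 -0.   ]
 [ 0.224 -0.975  0.   ]
 [-0.    -0.    -1.   ]]
```

>>> carry_out([
  [[0,0,0],[3,-2,0],0],
  [[0,0,0],[6,-4,0.5],0],
  [[0,0,0],[8.5,-5.6,1],0],
  [[0,0,0],[9.7,-6.5,1.6],0],
  [[0,0,0],[9.7,-6.5,1.6],0],
  [[0,0,0],[9.7,-6.5,1.6],0],
  [[0,0,0],[9.7,-6.5,1.6],0],
  [[0,0,0],[9.7,-6.5,1.6],0],
])

```text
clock: 2.1
tcp_pos: [0.5311, -0.1342, 0.1806]
orientation: [0.0, 0.994, 0.112, 0.0]
wrist_force: [-0.6, -0.2, -0.3]
finger_gap: 0.0853
grip_force: 0.0
```

Run:
```python
from workcell import env
import cv2
from h import *
c=env.get_calibration("wrist"); p,d=env.read_camera("wrist"); cv2.imwrite("pics/w1.png",p[:,:,::-1]); np.save("pics/w1.npy",d)
np.save("pics/w1c.npy",c,allow_pickle=True)
# dark blob near predicted place
w=rot(c["orientation"]).inv().apply(np.array([.532,-.132,.1])-c["origin"]); print("pred px",c["cx"]+c["fx"]*w[0]/-w[2],c["cy"]-c["fy"]*w[1]/-w[2],-w[2])
print(env.get_state()["tcp_pos"])
```

```text
pred px 319.4760501709108 189.62915374293584 0.2677200680348922
[ 0.53114978 -0.1340427   0.18056689]
```

View pics/w1.png

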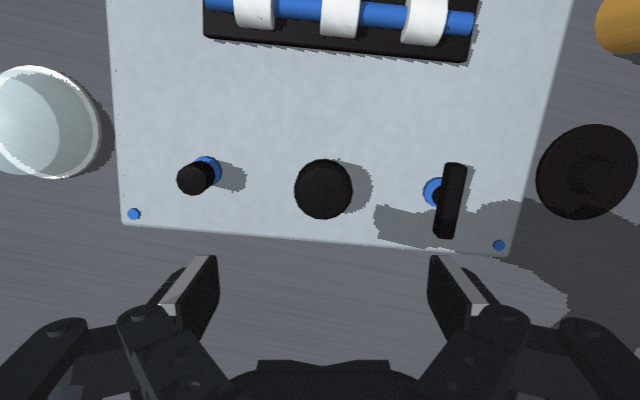

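The wrist view shows the wide knob's head centred at about (323,188), between the slim knob at (193,178) and the bar at (449,200). The predicted pixel was (319.5,190).

```bash
python3 - <<'E'
from h import *
c=np.load("pics/w1c.npy",allow_pickle=True).item()
d=np.load("pics/w1.npy")
for p in [(323,188),(294,189),(352,189),(193,179),(452,200)]: print(atz(c,*p,.1).round(4), pt(c,d,*p).round(4))
E
python3 go.py .532 -.133 .067
```

```text
[ 0.5338 -0.1343  0.1   ] [ 0.534  -0.1343  0.1008]
[ 0.5282 -0.113   0.1   ] [ 0.5174 -0.1121  0.0605]
[ 0.538 -0.156  0.1  ] [ 0.5287 -0.1616  0.0606]
[ 0.5189 -0.0373  0.1   ] [ 0.5188 -0.0372  0.0996]
[ 0.5465 -0.2329  0.1   ] [ 0.5465 -0.2331  0.0995]
tcp [ 0.5311 -0.134   0.1806] clock 2.15 tool shift cm [ 0.1  -0.09 11.36]
[[ 0.975  0.223  0.   ]
 [ 0.223 -0.975 -0.   ]
 [ 0.     0.    -1.   ]]
```

>>> carry_out([
  [[0,0,0],[0.2,0,3],0],
  [[0,0,0],[0.2,0,6],0],
  [[0,0,0],[0.2,0,8.5],0],
  [[0,0,0],[0.2,0,10],0],
  [[0,0,0],[0.2,0,11],0],
  [[0,0,0],[0.2,0,11.3],0],
  [[0,0,0],[0.2,0,11.3],0],
  [[0,0,0],[0.2,0,11.3],0],
], force=50)

```text
clock: 3.15
tcp_pos: [0.5339, -0.1333, 0.0681]
orientation: [0.0, 0.994, 0.113, 0.001]
wrist_force: [0.6, -0.7, 0.5]
finger_gap: 0.0854
grip_force: 0.0
```

>>> carry_out([
  [[0,0,0],[0,0,0],60],
  [[0,0,0],[0,0,0],100],
  [[0,0,0],[0,0,0],140],
  [[0,0,0],[0,0,0],200],
  [[0,0,0],[0,0,0],255],
  [[0,0,0],[0,0,0],255],
  [[0,0,0],[0,0,0],255],
  [[0,0,0],[0,0,0],255],
], force=50)

```text
clock: 4.15
tcp_pos: [0.5333, -0.133, 0.0673]
orientation: [0.0, 0.994, 0.113, -0.0]
wrist_force: [-0.3, -1.1, -0.1]
finger_gap: -0.0001
grip_force: 0.0
```

The fingers shut with nothing between them, so I'll look before doing anything else.

Run:
```python
from workcell import env
import cv2
from h import *
for n in["side","wrist"]:
    p,d=env.read_camera(n); cv2.imwrite(f"pics/{n}2.png",p[:,:,::-1]); np.save(f"pics/{n}2.npy",d)
s=env.get_state(); print({k:np.round(v,3) for k,v in s.items()})
```

```text
{'clock': np.float64(4.25), 'joint_pos': array([-0.39 ,  0.337, -0.247,  0.986, -0.   ,  2.525]), 'qvel': array([-0.   , -0.001,  0.   , -0.001, -0.001,  0.   ]), 'tau': array([-0.0000e+00, -4.6653e+01,  2.7149e+01,  1.0000e-03, -0.0000e+00,
       -0.0000e+00]), 'tcp_pos': array([ 0.533, -0.133,  0.067]), 'orientation': array([0.   , 0.994, 0.113, 0.   ]), 'wrist_force': array([-0.217,  0.542,  0.034]), 'ft_torque': array([-0.007, -0.05 ,  0.035]), 'grip_force': np.float64(0.0), 'finger_gap': np.float64(0.0)}
```

View pics/side2.png

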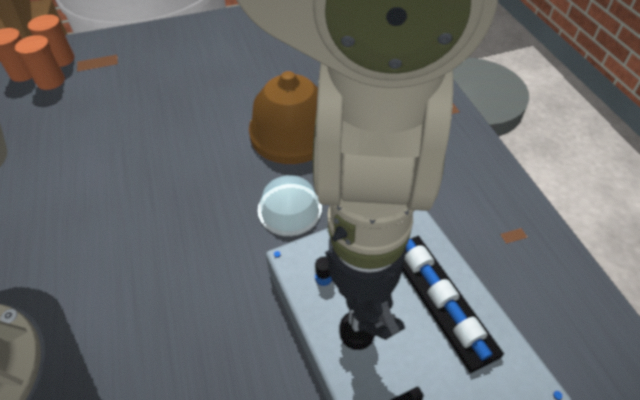

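View pics/wrist2.png

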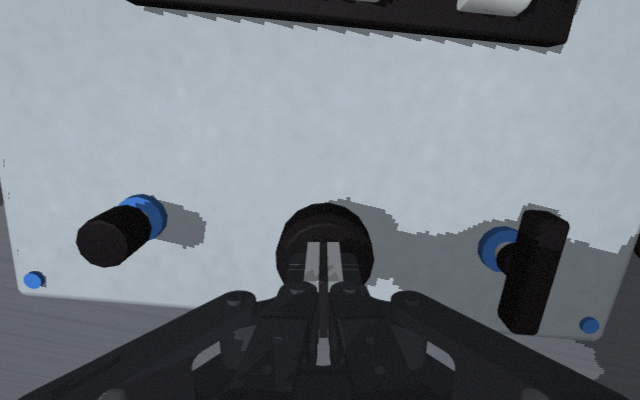

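The wrist picture shows the shut fingers at about (325,250), drawn in front of the wide head at (325,245). I'll measure how high the fingertips and the head really are.

Run:
```python
from workcell import env
import cv2
from h import *
c=env.get_calibration("wrist"); d=np.load("pics/wrist2.npy")
for n,p in dict(knobtop=(310,222),knobL=(287,240),knobR=(363,245),front=(325,235),pad1=(313,255),pad2=(335,255),slim=(102,243),bar=(545,240),box=(200,100)).items(): print(n,d[p[1],p[0]],pt(c,d,*p).round(4))
p=cv2.imread("pics/wrist2.png")[190:310,240:410]; cv2.imwrite("pics/crop.png",np.clip(cv2.resize(p,None,fx=4.5,fy=4.5,interpolation=cv2.INTER_CUBIC).astype(float)*2.0,0,255).astype('uint8'))
```

```text
knobtop 0.15521851 [ 0.5477 -0.1245  0.0986]
knobL 0.15719023 [ 0.5374 -0.1163  0.0995]
knobR 0.15706763 [ 0.5422 -0.1502  0.0983]
front 0.15508121 [ 0.544  -0.1322  0.1005]
pad1 0.1365693 [ 0.5424 -0.1276  0.1198]
pad2 0.13702103 [ 0.5438 -0.1361  0.1187]
slim 0.15671085 [ 0.5176 -0.0359  0.0997]
bar 0.15717489 [ 0.5633 -0.2285  0.0998]
box 0.177517 [ 0.5854 -0.0575  0.0595]
```

View pics/crop.png

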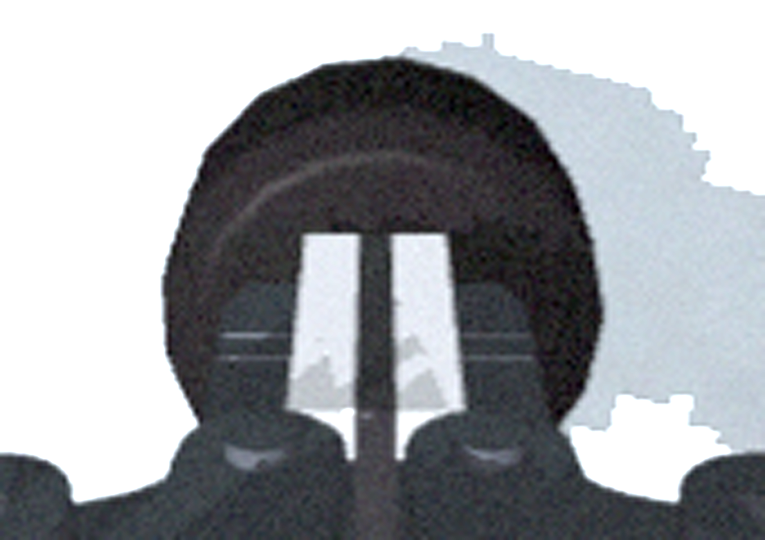

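Run:
```python
from workcell import env
from h import *
c=env.get_calibration("wrist"); d=np.load("pics/wrist2.npy")
for v in range(226,284,4): print(v,[ (c["origin"]+ray(c,u,v)*d[v,u]).round(4).tolist() for u in (313,324)])
c=np.load("pics/w1c.npy",allow_pickle=True).item();d=np.load("pics/w1.npy")
print("open")
for v in range(252,330,6): print(v,[ (c["origin"]+ray(c,u,v)*d[v,u]).round(4).tolist() for u in (205,212)])
```

```text
226 [[0.5472, -0.126, 0.1013], [0.5482, -0.1307, 0.101]]
230 [[0.5451, -0.1265, 0.1006], [0.5466, -0.1311, 0.1016]]
234 [[0.5432, -0.1269, 0.1004], [0.5443, -0.1316, 0.1005]]
238 [[0.5416, -0.1273, 0.1011], [0.5427, -0.132, 0.1011]]
242 [[0.5425, -0.1273, 0.1076], [0.544, -0.1317, 0.1087]]
246 [[0.5428, -0.1273, 0.1122], [0.5436, -0.1318, 0.1119]]
250 [[0.543, -0.1274, 0.1165], [0.5433, -0.1318, 0.1152]]
254 [[0.5427, -0.1275, 0.1197], [0.5434, -0.1318, 0.119]]
258 [[0.5424, -0.1277, 0.1226], [0.5438, -0.1317, 0.1233]]
262 [[0.5428, -0.1277, 0.1265], [0.5434, -0.1318, 0.1261]]
266 [[0.5424, -0.1279, 0.1291], [0.5437, -0.1317, 0.1299]]
270 [[0.5424, -0.1279, 0.132], [0.5437, -0.1317, 0.1329]]
274 [[0.5429, -0.1279, 0.1358], [0.5436, -0.1317, 0.1357]]
278 [[0.5429, -0.128, 0.1386], [0.5438, -0.1316, 0.1388]]
282 [[0.5427, -0.1281, 0.1408], [0.543, -0.1318, 0.14]]
open
252 [[0.4086, -0.029, 0.0008], [0.4099, -0.0364, -0.0]]
258 [[0.5321, -0.089, 0.2378], [0.5305, -0.0907, 0.2338]]
264 [[0.5318, -0.0903, 0.2416], [0.529, -0.0915, 0.2357]]
270 [[0.5305, -0.0911, 0.2434], [0.5265, -0.0918, 0.2357]]
276 [[0.5282, -0.0915, 0.2437], [0.524, -0.0922, 0.2358]]
282 [[0.5259, -0.0918, 0.2439], [0.5221, -0.0928, 0.2369]]
288 [[0.5243, -0.0925, 0.2452], [0.5205, -0.0935, 0.2384]]
294 [[0.5221, -0.0929, 0.2455], [0.5181, -0.0939, 0.2387]]
300 [[0.5201, -0.0933, 0.2461], [0.5158, -0.0944, 0.2392]]
306 [[0.518, -0.0938, 0.2466], [0.5139, -0.0949, 0.2402]]
312 [[0.5163, -0.0944, 0.2478], [0.5116, -0.0954, 0.2407]]
318 [[0.5137, -0.0947, 0.2476], [0.3263, -0.0481, 0.0004]]
324 [[0.5114, -0.0951, 0.2479], [0.3183, -0.0493, 0.0007]]
```

The fingertips measure about 38 mm behind the reported TCP: shut tips at z≈0.105 with TCP z = 0.067, and the open view agrees. They closed in the air above the head, and nothing was disturbed. I'll open and go about 40 mm lower.

>>> carry_out([
  [[0,0,0],[0,0,0],0],
  [[0,0,0],[0,0,0],0],
  [[0,0,0],[0,0,0],0],
  [[0,0,0],[0,0,0],0],
  [[0,0,0],[0,0,0],0],
  [[0,0,0],[0,0,0],0],
  [[0,0,0],[0,0,0],0],
  [[0,0,0],[0,0,0],0],
])

```text
clock: 5.25
tcp_pos: [0.5333, -0.133, 0.0673]
orientation: [0.0, 0.994, 0.113, 0.0]
wrist_force: [0.3, 0.5, -0.1]
finger_gap: 0.0851
grip_force: 0.0
```

>>> carry_out([
  [[0,0,0],[0,0,0.7],0],
  [[0,0,0],[0,0,1.4],0],
  [[0,0,0],[0,0,2.1],0],
  [[0,0,0],[0,0,2.8],0],
  [[0,0,0],[0,0,3.4],0],
  [[0,0,0],[0,0,3.9],0],
  [[0,0,0],[0,0,3.9],0],
  [[0,0,0],[0,0,3.9],0],
])

```text
clock: 6.25
tcp_pos: [0.5335, -0.1331, 0.0285]
orientation: [0.0, 0.994, 0.113, 0.0]
wrist_force: [-0.5, 0.6, -0.7]
finger_gap: 0.0856
grip_force: 0.0
```

>>> carry_out([
  [[0,0,0],[0,0,0],60],
  [[0,0,0],[0,0,0],100],
  [[0,0,0],[0,0,0],140],
  [[0,0,0],[0,0,0],200],
  [[0,0,0],[0,0,0],255],
  [[0,0,0],[0,0,0],255],
  [[0,0,0],[0,0,0],255],
  [[0,0,0],[0,0,0],255],
], force=50)

```text
clock: 7.25
tcp_pos: [0.5336, -0.1337, 0.0289]
orientation: [0.001, 0.994, 0.113, 0.0]
wrist_force: [-1.3, -2.4, 6.0]
finger_gap: 0.0443
grip_force: 50.9
```

>>> carry_out([
  [[0,0,0],[0,0,-0.4],255],
  [[0,0,0],[0,0,-0.8],255],
  [[0,0,0],[0,0,-1.2],255],
  [[0,0,0],[0,0,-1.6],255],
  [[0,0,0],[0,0,-2.0],255],
  [[0,0,0],[0,0,-2.4],255],
  [[0,0,0],[0,0,-2.6],255],
  [[0,0,0],[0,0,-2.6],255],
])

```text
clock: 8.25
tcp_pos: [0.5335, -0.1336, 0.0541]
orientation: [0.001, 0.994, 0.113, 0.0]
wrist_force: [2.5, -5.7, -5.7]
finger_gap: 0.0445
grip_force: 54.4
```

Run:
```python
from workcell import env
import cv2
from h import *
c=env.get_calibration("wrist"); p,d=env.read_camera("wrist"); cv2.imwrite("pics/w3.png",p[:,:,::-1])
for v in range(190,262,8): print(v,(c["origin"]+ray(c,322,v)*d[v,322]).round(4))
print(env.get_state())
```

```text
190 [ 0.5569 -0.1284  0.0602]
198 [ 0.5531 -0.1293  0.061 ]
206 [ 0.5491 -0.1302  0.0614]
214 [ 0.5444 -0.1313  0.06  ]
222 [ 0.5433 -0.1315  0.0688]
230 [ 0.5387 -0.1326  0.0677]
238 [ 0.5526 -0.1295  0.1121]
246 [ 0.5524 -0.1295  0.1188]
254 [ 0.5515 -0.1297  0.1235]
{'clock': 8.3, 'joint_pos': array([-3.90845325e-01,  3.48890248e-01, -2.65630696e-01,  9.55649275e-01,
       -8.17323562e-04,  2.52530506e+00]), 'qvel': array([ 0.00152149, -0.00036399,  0.00092521, -0.00074778, -0.00186706,
        0.00180949]), 'tau': array([  2.86467344, -49.38837647,  25.92524886,   2.05527686,
         1.49056222,   0.11505901]), 'tcp_pos': array([ 0.53352319, -0.13360594,  0.05408567]), 'orientation': array([5.08998365e-04, 9.93653580e-01, 1.12482437e-01, 7.69930745e-05]), 'wrist_force': array([ 2.57578375, -6.87548039, -6.35534738]), 'ft_torque': array([-1.34126862, -0.50656585,  0.08159726]), 'grip_force': 54.42472123657353, 'finger_gap': 0.04424525536566575}
```

View pics/w3.png

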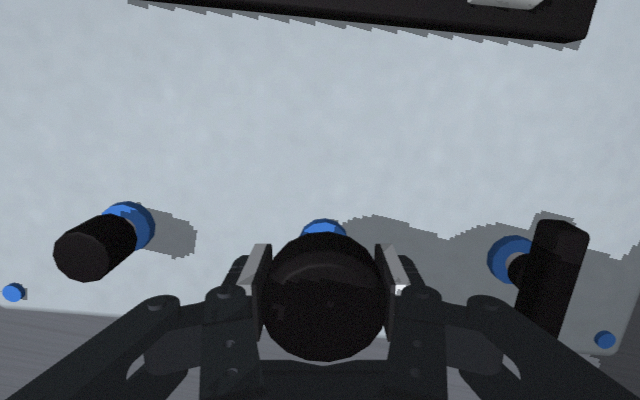

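The wide head, centred at about (323,300), is gripped and raised. Its front rim is between z 0.11 and 0.125, and the slim knob and the bar are still in. Next I'll push it back in.

>>> carry_out([
  [[0,0,0],[0,0,0],255],
  [[0,0,0],[0,0,0],255],
  [[0,0,0],[0,0,0.5],255],
  [[0,0,0],[0,0,1.0],255],
  [[0,0,0],[0,0,1.5],255],
  [[0,0,0],[0,0,2.0],255],
  [[0,0,0],[0,0,2.4],255],
  [[0,0,0],[0,0,2.7],255],
])

```text
clock: 9.3
tcp_pos: [0.5337, -0.1336, 0.0287]
orientation: [0.001, 0.994, 0.113, 0.0]
wrist_force: [-7.0, -2.8, 22.3]
finger_gap: 0.0443
grip_force: 56.7
```

>>> carry_out([
  [[0,0,0],[0,0,0],255],
  [[0,0,0],[0,0,0],200],
  [[0,0,0],[0,0,0],0],
  [[0,0,0],[0,0,0],0],
  [[0,0,0],[0,0,0],0],
  [[0,0,0],[0,0,0],0],
  [[0,0,0],[0,0,0],0],
  [[0,0,0],[0,0,0],0],
])

```text
clock: 10.3
tcp_pos: [0.5333, -0.133, 0.0272]
orientation: [-0.0, 0.994, 0.113, -0.0]
wrist_force: [0.5, -0.3, 0.0]
finger_gap: 0.0851
grip_force: 0.0
```

>>> carry_out([
  [[0,0,0],[0,0,-1],0],
  [[0,0,0],[0,0,-2.5],0],
  [[0,0,0],[0,0,-4],0],
  [[0,0,0],[0,0,-6],0],
  [[0,0,0],[0,0,-8],0],
  [[0,0,0],[0,0,-10],0],
  [[0,0,0],[0,0,-10],0],
  [[0,0,0],[0,0,-10],0],
])

```text
clock: 11.3
tcp_pos: [0.5332, -0.133, 0.1272]
orientation: [0.0, 0.994, 0.113, 0.0]
wrist_force: [-0.8, -1.0, -0.7]
finger_gap: 0.0853
grip_force: 0.0
```

Run:
```python
from workcell import env
import cv2
from h import *
c=env.get_calibration("wrist"); p,d=env.read_camera("wrist"); cv2.imwrite("pics/w4.png",p[:,:,::-1])
def px(P):
    w=rot(c["orientation"]).inv().apply(np.array(P)-c["origin"]); return int(c["cx"]-c["fx"]*w[0]/w[2]),int(c["cy"]+c["fy"]*w[1]/w[2])
for n,P in dict(wide=(.533,-.133,.1),slim=(.518,-.036,.1),bar=(.546,-.232,.1)).items():
    u,v=px(P); print(n,(u,v),pt(c,d,u,v).round(4),np.median(c["origin"][2]+d[v-3:v+4,u-3:u+4]*ray(c,u,v)[2]))
```

```text
wide (321, 214) [ 0.5332 -0.1324  0.1008] 0.10159557334171179
slim (161, 203) [ 0.5182 -0.036   0.1004] 0.10060549223587109
bar (481, 228) [ 0.5462 -0.2317  0.0998] 0.10066680233304662
```

View pics/w4.png

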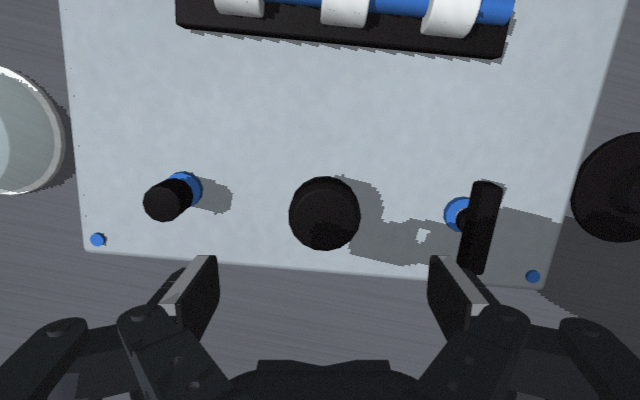

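All three tops are back at z≈0.100: wide at (324,213), slim at (163,202) and bar at (484,228). The fingers are clear. While the knob was out, its front side measured up to z = 0.1235, so it travelled at least 23 mm.

```bash
python3 -c "
from workcell import env
print(env.hand_in())"
```

```text
the job is handed in; nothing more can be done
None
```

I pulled the wide knob out at least 23 mm, pushed it fully back in and let go; all three knobs measured in with the gripper clear, and I handed the job in at about 11 s (no verdict was returned).

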